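Change over the bench trays

ROBOT

A 6-joint arm with a two-finger parallel gripper is mounted at the origin on the work surface. World frame = base frame: x ahead of the robot, y to its left, z up, the work surface at z = 0. Lengths are in mm, angles in rad, forces in N, time in s.
With the tool pointing down it reaches from about 350 to 875 mm from the base axis. Payload 4.2 kg.
Tool frame: the origin (TCP) lies at the very end of the fingers, on their centre line; the grasp point (between the pads) lies 19 mm behind it; z points along the fingers, y is the line along which they close (so a half turn about z gives the same grasp; the last joint's range is limited). The gripper opens to 85 mm and grips with 20 to 120 N. Pads are 22 mm wide; open, the fingers measure 114 mm over their backs; the gripper's body (76 mm by 85 mm) begins 54 mm behind the grasp point. The pads swing forward as they close: fully open they stand 13 mm farther back than shut.
Start: joints at [-0.905, 0.385, 0.008, 0, -1.194, -0.259], TCP at [247.308, -573.967, 231.312] pointing down, gripper open.
Joint ranges: [-3.14, 3.14], [-1.21, 2.06], [-1.07, 1.41], [-3.16, 2.05], [-2.99, -0.16], [-3.1, 3.1]. Speed limits (rad/s): [2.79, 2.79, 3.14, 3.14, 3.14, 3.14].

INTERFACE

Orientations are given as a unit quaternion [x, y, z, w].
In Python, from bench import arm gives the robot as it stands.
- The arm moves only by the tool servo_tool, never from a script. Its argument "rows" is a list that holds one entry, the list of rows, each a list of 7 numbers: the finger opening in mm, from 0 to 85.4, then the shift along the tool's x, y, z in mm, then the turn, a rotation vector about the tool's x, y, z in rad. A call has 1 to 10 rows; each row is the pose to reach, as a shift and turn from the pose commanded when the call began, along the tool's axes at that moment; what a row does not reach only later rows make up. A row lasts 1/8 s, in which the tool goes at most 62.5 mm and 10.7 degrees, less where a joint would pass 70% of its speed; a pose out of reach is approached as far as the arm can. A call with a gripper value outside its range is refused whole. The fingers move at their own pace and stop on an object; the grip force is fixed at half the most. Time passes only in rows, so rows that repeat a pose let the fingers close. It gives the time, the measured TCP pose, the force, the opening and the grip force at its end, in the units of the state.
- arm.read_state(): the state, without advancing time (a new reading comes with each control period).
- arm.get_image(name): name is "scene" or "top" or "wrist"; returns the picture (400x640x3 uint8, red, green, blue); there is no depth.
- arm.camera_params(name): a dict with "intrinsics" (3x3 intrinsics, pixels), "D" ([k1, k2, p1, p2, k3] as OpenCV has them; the pictures are not rectified), "R" (3x3) and "t" (3): a world point X has camera coordinates R X + t. Camera axes: x right, y down, z forward; pixel columns grow to the right and rows downward; lengths in mm; the calibration is good to about 2 mm. A picture is of the moment at which its call begins: read the wrist's pose just before it. camera_params takes no time and is no camera call; for the wrist camera it gives the pose at the moment of the call.
- arm.job_done(): hands the job in; it is judged then, once.
The state is a dict: "clock": time; "joints": joint angles; "joint_vel": joint speeds; "joint_efforts": joint torques, N m; "position": TCP position; "ee_rot": TCP orientation; "contact_force": force on the tool from outside, world axes, zero at the start; "wrist_torque": the same for the moment, N m; "gripper_width": finger opening in mm; "grasp_force": force on a finger pad.
Only numpy, scipy, OpenCV 4.12 (cv2) and the standard library are available. Lean on these libraries where they do the work, as an engineer would, in place of code of your own. Each camera call takes 0.05 s, during which the arm holds its last target. There are 200 camera calls.

TASK

The grinding is finished and the sockets are needed: push the disc tray, which has been left out, fully home into its rack, and then hook a fingertip behind the front lip of the socket tray and draw it out along its rails as far as it goes. The sockets must stay standing in their tray and nothing is to be picked up; leave the other things on the bench where they are.

Things in the scene. Friction and masses are not known exactly. Their poses are not given: they have to be found in the camera images.
- disc_tray_lip (a point): Mid-point of the top edge of the disc tray's front lip, 45 mm above the bench; x level from the lip into the rack (draw out: -x), y along the lip, z up. Lip: upright steel plate 110 mm wide, 4 mm thick, 39 mm high, with a thin blank label frame on its front. Tray 200 mm long, 110 wide, side walls 30 mm above the bench.
- disc_tray_well (a point): Centre of the floor of the disc tray's empty finger well, just behind its lip, 10 mm above the bench; axes as at the lip. The well is 50 mm along x, 104 mm along y, closed at the back by a 3 mm cross wall 30 mm above the bench. Farther back lie three stacked grinding discs, 92 mm across, fixed in the tray, up to 54 mm above the bench.
- disc_tray (a joint): How far the disc tray is drawn out, m: 0 = fully home in its rack, 0.13 = at its front stop. Found standing 0.05 to 0.10 out. It runs level, resists with about 3 N of rail friction and stays where it is left.
- disc_rack: Grey steel rack of the disc tray, bolted down, at yaw within 0.2 rad; origin at the centre of its underside, x to its closed back. 220 mm long, 130 mm wide, side walls 34 mm high; a flat hood, top 72 mm above the bench, covers its rear half (x above 0). With the tray home, the lip is at x = -108 mm.
- socket_tray_lip (a point): Mid-point of the top edge of the socket tray's front lip, 45 mm above the bench; x level from the lip into the rack (draw out: -x), y along the lip, z up. Lip: upright steel plate 110 mm wide, 4 mm thick, 39 mm high, with a thin blank label frame on its front. Tray 200 mm long, 110 wide, side walls 30 mm above the bench.
- socket_tray_well (a point): Centre of the floor of the socket tray's empty finger well, just behind its lip, 10 mm above the bench; axes as at the lip. The well is 50 mm along x, 104 mm along y, closed at the back by a 3 mm cross wall 30 mm above the bench. Farther back three loose sockets stand on end on the tray floor.
- socket_tray (a joint): How far the socket tray is drawn out, m: 0 = fully home in its rack, 0.13 = at its front stop. Found home or up to 0.012 out. It runs level, resists with about 3 N of rail friction and stays where it is left.
- socket_rack: Grey steel rack of the socket tray, bolted down, at yaw within 0.2 rad; origin at the centre of its underside, x to its closed back. 220 mm long, 130 mm wide, side walls 34 mm high; a flat hood, top 72 mm above the bench, covers its rear half (x above 0). With the tray home, the lip is at x = -108 mm.
- socket_s: Loose steel wrench socket standing on end in the socket tray, a tube 22 mm across and 40 mm high, about 90 g; origin at the centre of its underside, z up its axis.
- socket_m: Loose steel wrench socket standing on end in the socket tray, a tube 25 mm across and 42 mm high, about 90 g; origin at the centre of its underside, z up its axis.
- socket_l: Loose steel wrench socket standing on end in the socket tray, a tube 28 mm across and 44 mm high, about 90 g; origin at the centre of its underside, z up its axis.
- spray_can: Bystander: spray can, 52 mm across, 150 mm high, standing between the two racks; origin at the centre of its underside.
- tape_roll: Bystander: roll of tape lying flat on the hood of the disc rack, 80 mm across, 19 mm high; origin at the centre of its underside.
- jar: Bystander: closed jar, 56 mm across, 65 mm high, standing on the bench in front of the gap between the racks; origin at the centre of its underside.
- screwdriver: Bystander: screwdriver lying on the bench left of the racks; origin under its middle.
- wrench: Bystander: wrench lying on the bench right of the racks; origin under its middle.
- hammer: Bystander: hammer lying on the bench right of the wrench; origin under its middle.
- parts_bin: Bystander: open black bin 120 x 90 x 50 mm on the bench left of the screwdriver; origin at the centre of its underside.

How it is judged:
By the outcome, as a careful person would: the job done as asked, in the order asked, and still so for the second after the job is handed in, with the robot touching nothing.
It also fails if it takes over 43 s, if anything falls off the work surface, if the arm or the gripper's body presses on something with over 40 N, if the wrist force passes 120 N, or if a joint passes its speed limit or range.

## Working session

There is one attempt and no reset: what is moved stays moved. The work goes in short steps, Python scripts to look and compute and a tool call to move; the robot and the scene stay as the last step left them, time stands still between calls to the robot, and variables do not carry over. Pictures are saved under pics/ and viewed, at most 10 in all, crops included, and the job is handed in when it is done.

Besides the shell and the picture viewer there is one more tool, called after ">>>" as name(argument=value, ...) on one line, values as JSON. servo_tool: Moves the arm, as the interface text tells. Its arguments: {"type":"object","properties":{"rows":{"type":"array"}},"required":["rows"]}

```bash
mkdir -p pics; python3 - <<'E'
from bench import arm
import cv2
s=arm.read_state();print(s['clock'],s['position'],s['ee_rot'],s['contact_force'],s['gripper_width'])
for n in("scene","top"):
    cv2.imwrite(f"pics/{n}0.png",arm.get_image(n)[:,:,::-1]);p=arm.camera_params(n);print(p)
E
```

```text
0.0 [ 247.08566106 -573.44315495  230.24267787] [-2.01920979e-01  9.79401223e-01  1.04819582e-03 -2.52995689e-04] [ 0.0979106   0.50372654 -0.15248983] 85.18905440357624
{'intrinsics': array([[446.18049296,   0.        , 323.15074363],
       [  0.        , 446.18049296, 189.13249513],
       [  0.        ,   0.        ,   1.        ]]), 'D': array([0.0132971, 0.       , 0.       , 0.       , 0.       ]), 'R': array([[ 0.70072776,  0.71304371,  0.02343667],
       [ 0.40971114, -0.3753065 , -0.83143359],
       [-0.58405255,  0.59221086, -0.55512963]]), 't': array([-413.35013861, -220.07684118, 1971.56227841])}
{'intrinsics': array([[365.18418241,   0.        , 319.34469558],
       [  0.        , 365.18418241, 201.2108475 ],
       [  0.        ,   0.        ,   1.        ]]), 'D': array([-0.0133818,  0.       ,  0.       ,  0.       ,  0.       ]), 'R': array([[ 0.02438472, -0.99970041, -0.00211483],
       [-0.98747261, -0.02375646, -0.15599191],
       [ 0.15589493,  0.00589215, -0.98775607]]), 't': array([ -47.95161431,  636.10719093, 1158.88948712])}
```

View pics/top0.png

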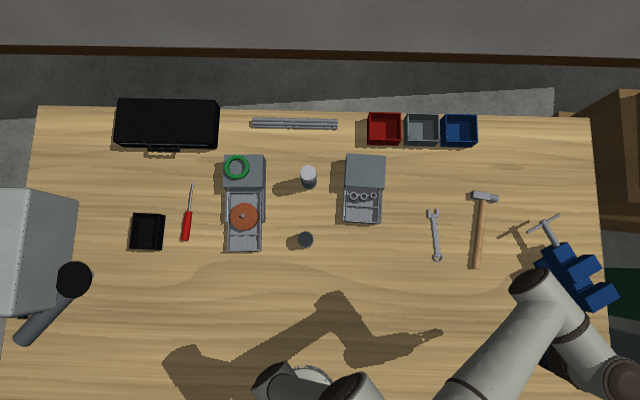

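View pics/scene0.png

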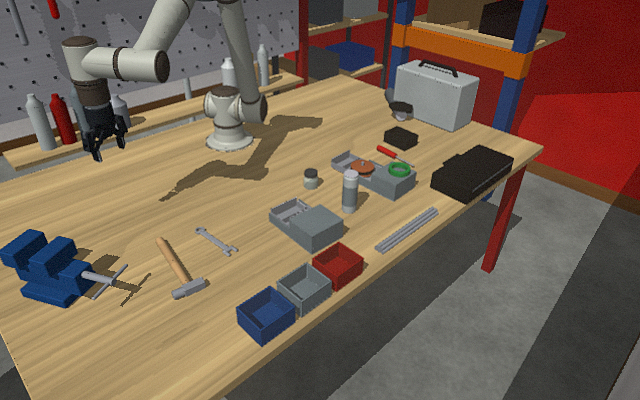

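The top view shows the disc rack at about (243,200) with its lip near v=250, and the socket rack at about (363,190) with its lip near v=222. I'll enlarge that area.

```bash
cat > h.py <<'E'
import numpy as np,cv2
from bench import arm
def ray(n,uv,z,p=None):
    p=p or arm.camera_params(n)
    q=cv2.undistortPoints(np.array(uv,float).reshape(-1,1,2),p['intrinsics'],p['D']).reshape(-1,2)
    d=np.c_[q,np.ones(len(q))]@p['R']; c=-p['R'].T@p['t']
    return c+d*((z-c[2])/d[:,2])[:,None]
E
python3 - <<'E'
import cv2
i=cv2.imread("pics/top0.png")[145:265,210:400]
cv2.imwrite("pics/c0.png",cv2.resize(i,None,fx=4.2,fy=4.2,interpolation=cv2.INTER_CUBIC))
E
```

```text
(no output)
```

View pics/c0.png

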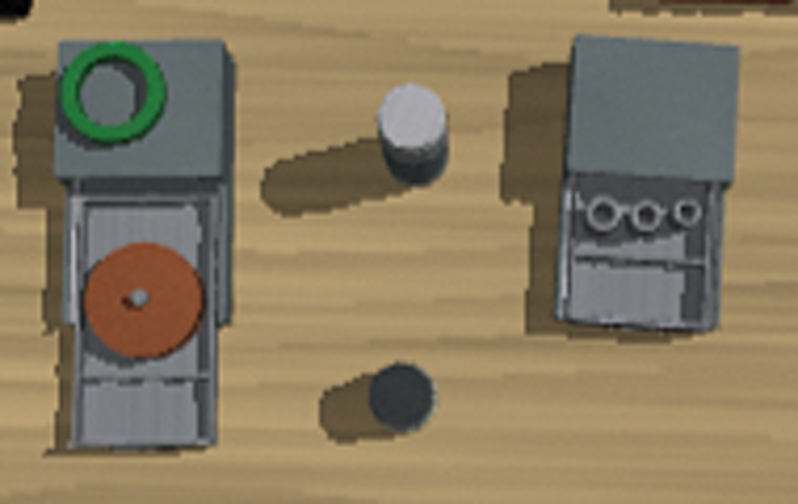

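The crop shows the disc lip top from (72,443) to (213,445) and the socket lip top from (562,318) to (716,327). The hood corners are clear too.

```bash
python3 - <<'E'
from h import *
from scipy.spatial.transform import Rotation as R
np.set_printoptions(precision=3,suppress=True)
f=lambda a,z:ray("top",np.array(a)/4.2+[210,145]-.4,z)
for n,h,l in(("disc",[(60,41),(222,41),(55,176),(221,179)],[(72,443),(213,445)]),("sock",[(575,36),(739,46),(567,172),(732,185)],[(562,318),(716,327)])):
    H=f(h,72);L=f(l,45);print(n);print(H);print(L,L.mean(0))
    d=H[[0,1]].mean(0)-H[[2,3]].mean(0);e=H[[0,2]].mean(0)-H[[1,3]].mean(0);e2=L[0]-L[1]
    y=[np.arctan2(d[1],d[0]),np.arctan2(-e[0],e[1]),np.arctan2(-e2[0],e2[1])];print("yaw",y,np.linalg.norm(d),np.linalg.norm(e),np.linalg.norm(e2))
    yaw=np.average(y,weights=[1,1,1]);a=np.array([np.cos(yaw),np.sin(yaw),0])
    c=H.mean(0)-a*55;print("rack c",c,"lip x",(L.mean(0)-c)@a,"lip y",(L.mean(0)-c)@np.array([-a[1],a[0],0]))
print("jar",f([(402,397)],65),"can",f([(412,117)],150))
s=arm.read_state();print(R.from_quat(s['ee_rot']).as_matrix())
E
```

```text
disc
[[783.457 288.161  72.   ]
 [786.41  159.919  72.   ]
 [674.714 284.91   72.   ]
 [675.411 155.251  72.   ]]
[[469.364 265.357  45.   ]
 [470.575 155.74   45.   ]] [469.969 210.548  45.   ]
yaw [np.float64(0.036020670318474425), np.float64(0.014153309585852885), np.float64(0.01104208977231361)] 109.94224216051308 128.96321584849377 109.62344743858426
rack c [675.01  220.938  72.   ] lip x -205.20954514091537 lip y -6.203469289790764
sock
[[ 797.081 -118.822   72.   ]
 [ 792.054 -248.34    72.   ]
 [ 687.407 -113.976   72.   ]
 [ 680.194 -242.418   72.   ]]
[[ 576.03  -113.355   45.   ]
 [ 571.842 -234.188   45.   ]] [ 573.936 -173.771   45.   ]
yaw [np.float64(-0.048569779644867604), np.float64(-0.04741508158604097), np.float64(-0.03464593344392143)] 110.89758461731462 129.12560098861903 120.90540063643938
rack c [ 684.236 -178.495   72.   ] lip x -110.40191704498464 lip y -0.08230746404975937
jar [[510.202   9.478  65.   ]] can [[709.791   4.817 150.   ]]
[[-0.918 -0.396 -0.001]
 [-0.396  0.918  0.002]
 [ 0.     0.002 -1.   ]]
```

>>> servo_tool(rows=[[[0, -478, 646, 80, 0, 0, 0.363], [0, -478, 646, 80, 0, 0, 0.363], [0, -478, 646, 80, 0, 0, 0.363], [0, -478, 646, 80, 0, 0, 0.363], [0, -478, 646, 80, 0, 0, 0.363], [0, -478, 646, 80, 0, 0, 0.363], [0, -478, 646, 80, 0, 0, 0.363], [0, -478, 646, 80, 0, 0, 0.363], [0, -478, 646, 80, 0, 0, 0.363], [0, -478, 646, 80, 0, 0, 0.363]]])

```text
clock: 1.35
position: [389.0, 33.3, 169.4]
ee_rot: [-0.022, 1.0, 0.0, 0.0]
contact_force: [1.1, -0.5, 0.5]
gripper_width: 0.1
grasp_force: 0.0
```

>>> servo_tool(rows=[[[0, -49, 174, 19, 0, 0, 0], [0, -49, 174, 19, 0, 0, 0], [0, -49, 174, 19, 0, 0, 0], [0, -49, 174, 19, 0, 0, 0], [0, -49, 174, 19, 0, 0, 0]]])

```text
clock: 1.98
position: [429.9, 206.9, 149.8]
ee_rot: [-0.022, 1.0, -0.001, -0.001]
contact_force: [-0.5, -0.7, 1.2]
gripper_width: 0.3
grasp_force: 0.0
```

```bash
python3 - <<'E'
from h import *
s=arm.read_state();print(s['position'],s['clock'])
p=arm.camera_params("wrist");i=arm.get_image("wrist")[:,:,::-1];cv2.imwrite("pics/w1.png",i)
for X in([470,211,45],[469,265,45],[471,156,45]):
    print(cv2.projectPoints(np.array([X],float),cv2.Rodrigues(p['R'])[0],p['t'],p['intrinsics'],p['D'])[0])
E
```

```text
[429.86233969 206.87080147 149.81895344] 1.975
[[[324.76431736 244.39911025]]]
[[[385.64347188 245.84564005]]]
[[[262.59177529 242.86892619]]]
```

View pics/w1.png

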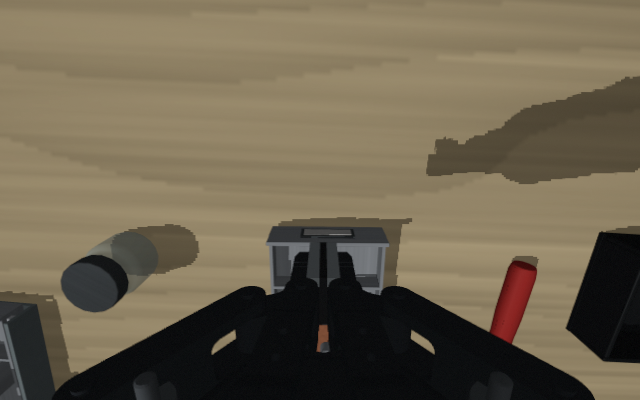

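The lip's top edge is at v≈242, u 267–388, within about 2 mm of the prediction. I'll descend in front of it and push.

>>> servo_tool(rows=[[[0, 0, 1, 60, 0, 0, 0], [0, 0, 2, 120, 0, 0, 0], [0, 0, 2, 124, 0, 0, 0], [0, -10, 2, 124, 0, 0, 0], [0, -20, 2, 124, 0, 0, 0], [0, -28, 2, 124, 0, 0, 0], [0, -36, 2, 124, 0, 0, 0], [0, -44, 2, 124, 0, 0, 0], [0, -52, 2, 124, 0, 0, 0], [0, -60, 2, 124, 0, 0, 0]]])

```text
clock: 3.28
position: [490.4, 211.4, 26.2]
ee_rot: [-0.022, 1.0, -0.0, -0.001]
contact_force: [-2.9, -1.2, 3.0]
gripper_width: 0.1
grasp_force: 1.7
```

>>> servo_tool(rows=[[[0, -8, 0, 0, 0, 0, 0], [0, -16, 0, 0, 0, 0, 0], [0, -24, 0, 0, 0, 0, 0], [0, -32, 0, 0, 0, 0, 0], [0, -38, 0, 0, 0, 0, 0], [0, -44, 0, 0, 0, 0, 0], [0, -48, 0, 0, 0, 0, 0], [0, -50, 0, 0, 0, 0, 0]]])

```text
clock: 4.28
position: [540.4, 214.0, 26.2]
ee_rot: [-0.022, 1.0, -0.0, -0.0]
contact_force: [-3.8, -2.3, -0.5]
gripper_width: -0.0
grasp_force: 1.5
```

>>> servo_tool(rows=[[[0, -2, 0, 0, 0, 0, 0], [0, -4, 0, 0, 0, 0, 0], [0, -6, 0, 0, 0, 0, 0], [0, -7, 0, 0, 0, 0, 0]]])

```text
clock: 4.78
position: [547.4, 214.4, 26.3]
ee_rot: [-0.022, 1.0, -0.0, -0.0]
contact_force: [-1.9, -2.2, -1.9]
gripper_width: 0.2
grasp_force: 1.5
```

>>> servo_tool(rows=[[[0, -1, 0, 0, 0, 0, 0], [0, -2, 0, 0, 0, 0, 0], [0, -3, 0, 0, 0, 0, 0]]])

```text
clock: 5.15
position: [550.3, 214.5, 26.4]
ee_rot: [-0.022, 1.0, 0.0, 0.0]
contact_force: [-3.7, -1.9, -1.3]
gripper_width: 0.1
grasp_force: 1.5
```

>>> servo_tool(rows=[[[0, -1, 0, 0, 0, 0, 0], [0, -2, 0, 0, 0, 0, 0], [0, -3, 0, 0, 0, 0, 0]]])

```text
clock: 5.52
position: [553.4, 214.6, 26.4]
ee_rot: [-0.022, 1.0, 0.0, 0.0]
contact_force: [-3.7, -1.7, -3.5]
gripper_width: 0.4
grasp_force: 1.5
```

>>> servo_tool(rows=[[[0, -1, 0, 0, 0, 0, 0], [0, -2, 0, 0, 0, 0, 0]]])

```text
clock: 5.78
position: [554.7, 214.6, 26.4]
ee_rot: [-0.022, 1.0, -0.0, -0.001]
contact_force: [-6.9, 0.0, 1.1]
gripper_width: -0.2
grasp_force: 3.4
```

>>> servo_tool(rows=[[[0, -1, 0, 0, 0, 0, 0], [0, -2, 0, 0, 0, 0, 0], [0, -2, 0, 0, 0, 0, 0]]])

```text
clock: 6.15
position: [554.7, 214.6, 26.4]
ee_rot: [-0.022, 1.0, -0.001, -0.002]
contact_force: [-11.2, 0.8, 3.1]
gripper_width: 0.0
grasp_force: 5.4
```

The force rises with no further travel, so the disc tray is home. Next I retreat and go to the socket tray.

>>> servo_tool(rows=[[[0, 12, 0, 0, 0, 0, 0], [0, 28, 0, 0, 0, 0, 0], [0, 28, 0, -60, 0, 0, 0], [0, 28, 0, -120, 0, 0, 0], [0, 28, 0, -125, 0, 0, 0], [0, 28, 0, -125, 0, 0, 0]]])

```text
clock: 6.9
position: [530.2, 214.3, 152.6]
ee_rot: [-0.022, 1.0, 0.001, 0.002]
contact_force: [-0.9, -0.1, -0.8]
gripper_width: -0.2
grasp_force: 0.0
```

>>> servo_tool(rows=[[[0, -53, -392, 0, 0, 0, 0.088], [0, -53, -392, 0, 0, 0, 0.088], [0, -53, -392, 0, 0, 0, 0.088], [0, -53, -392, 0, 0, 0, 0.088], [0, -53, -392, 0, 0, 0, 0.088], [0, -53, -392, 0, 0, 0, 0.088], [0, -53, -392, 0, 0, 0, 0.088], [0, -53, -392, 0, 0, 0, 0.088]]])

```text
clock: 7.9
position: [599.0, -176.9, 149.5]
ee_rot: [0.023, 1.0, 0.0, -0.001]
contact_force: [-0.4, -0.7, -0.2]
gripper_width: 0.2
grasp_force: 0.0
```

```bash
python3 - <<'E'
from h import *
s=arm.read_state();print(s['position'],s['ee_rot'],s['clock'])
p=arm.camera_params("wrist");i=arm.get_image("wrist")[:,:,::-1];cv2.imwrite("pics/w2.png",i)
for X in([574,-174,45],[576,-119,45],[572,-229,45]):
    print(cv2.projectPoints(np.array([X],float),cv2.Rodrigues(p['R'])[0],p['t'],p['intrinsics'],p['D'])[0])
np.savez("w2.npz",**p)
t=arm.get_image("top")[145:265,210:400,::-1]
cv2.imwrite("pics/t2.png",cv2.resize(t,None,fx=4.2,fy=4.2,interpolation=cv2.INTER_CUBIC))
E
```

```text
[ 598.97117483 -176.9088907   149.5184956 ] [ 2.33125970e-02  9.99727524e-01  7.45262120e-05 -1.18106727e-03] 7.9
[[[324.06740654 171.84402828]]]
[[[390.96343968 171.18470864]]]
[[[257.24937707 172.52996436]]]
```

View pics/w2.png

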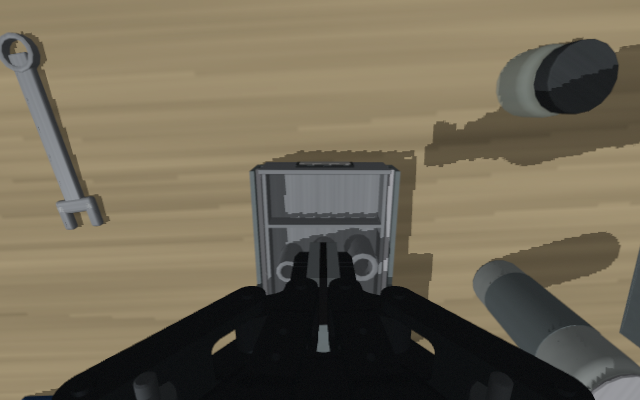

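View pics/t2.png

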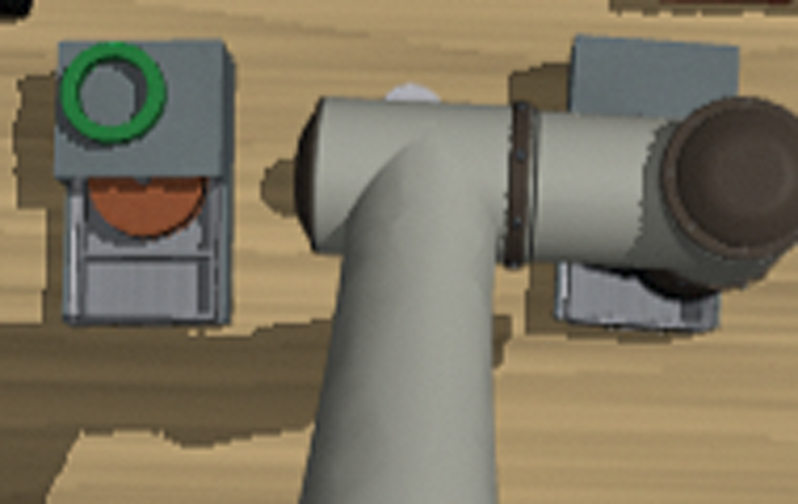

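The disc tray is home in its rack. In the wrist view the lip's top edge is at v≈166–173 and the cross wall's at v≈219–226.

```bash
python3 - <<'E'
from h import *
p=dict(np.load("w2.npz"))
print(ray("wrist",[(325,166),(325,173),(258,171),(394,171)],45,p)); print(ray("wrist",[(325,219),(325,226)],30,p))
E
```

```text
[[ 569.18995261 -173.01784941   45.        ]
 [ 575.00056425 -173.27644767   45.        ]
 [ 570.75685401 -228.24515603   45.        ]
 [ 575.96095539 -116.50508437   45.        ]]
[[ 620.635922   -175.20085438   30.        ]
 [ 627.47099283 -175.50488706   30.        ]]
```

>>> servo_tool(rows=[[[0, 0, 1, 50, 0, 0, 0], [0, 0, 2, 90, 0, 0, 0], [0, 0, 2, 115, 0, 0, 0], [0, 0, 2, 131, 0, 0, 0], [0, 0, 2, 131, 0, 0, 0], [0, 4, 2, 131, 0, 0, 0], [0, 7, 2, 131, 0, 0, 0], [0, 9, 2, 131, 0, 0, 0]]])

```text
clock: 9.0
position: [590.6, -173.4, 21.4]
ee_rot: [0.022, 1.0, 0.0, 0.001]
contact_force: [0.8, -0.4, -0.7]
gripper_width: -0.2
grasp_force: 0.0
```

>>> servo_tool(rows=[[[0, 1, 0, 0, 0, 0, 0], [0, 2, 0, 0, 0, 0, 0], [0, 3, 0, 0, 0, 0, 0], [0, 4, 0, 0, 0, 0, 0], [0, 5.5, 0, 0, 0, 0, 0], [0, 7, 0, 0, 0, 0, 0], [0, 9, 0, 0, 0, 0, 0], [0, 11, 0, 0, 0, 0, 0], [0, 13, 0, 0, 0, 0, 0], [0, 15, 0, 0, 0, 0, 0]]])

```text
clock: 10.25
position: [575.4, -172.7, 20.5]
ee_rot: [0.022, 1.0, -0.0, 0.0]
contact_force: [2.4, -0.5, -2.7]
gripper_width: 0.0
grasp_force: 1.5
```

>>> servo_tool(rows=[[[0, 2, 0, 0, 0, 0, 0], [0, 4, 0, 0, 0, 0, 0], [0, 7, 0, 0, 0, 0, 0], [0, 10, 0, 0, 0, 0, 0], [0, 13, 0, 0, 0, 0, 0], [0, 16, 0, 0, 0, 0, 0], [0, 19, 0, 0, 0, 0, 0], [0, 22, 0, 0, 0, 0, 0], [0, 25, 0, 0, 0, 0, 0], [0, 28, 0, 0, 0, 0, 0]]])

```text
clock: 11.5
position: [547.4, -171.4, 20.5]
ee_rot: [0.022, 1.0, 0.0, 0.0]
contact_force: [3.2, 1.9, -1.9]
gripper_width: -0.3
grasp_force: 1.6
```

>>> servo_tool(rows=[[[0, 3, 0, 0, 0, 0, 0], [0, 6, 0, 0, 0, 0, 0], [0, 10, 0, 0, 0, 0, 0], [0, 14, 0, 0, 0, 0, 0], [0, 18, 0, 0, 0, 0, 0], [0, 22, 0, 0, 0, 0, 0], [0, 26, 0, 0, 0, 0, 0], [0, 30, 0, 0, 0, 0, 0], [0, 34, 0, 0, 0, 0, 0], [0, 37, 0, 0, 0, 0, 0]]])

```text
clock: 12.75
position: [510.4, -169.8, 20.5]
ee_rot: [0.022, 1.0, -0.0, 0.0]
contact_force: [2.7, 2.8, -0.3]
gripper_width: -0.3
grasp_force: 1.6
```

>>> servo_tool(rows=[[[0, 3, 0, 0, 0, 0, 0], [0, 7, 0, 0, 0, 0, 0], [0, 11, 0, 0, 0, 0, 0], [0, 15, 0, 0, 0, 0, 0], [0, 19, 0, 0, 0, 0, 0], [0, 23, 0, 0, 0, 0, 0], [0, 27, 0, 0, 0, 0, 0], [0, 30, 0, 0, 0, 0, 0], [0, 33, 0, 0, 0, 0, 0], [0, 35, 0, 0, 0, 0, 0]]])

```text
clock: 14.0
position: [475.5, -168.4, 20.5]
ee_rot: [0.022, 1.0, -0.0, -0.0]
contact_force: [2.7, 2.2, 0.7]
gripper_width: -0.0
grasp_force: 1.5
```

>>> servo_tool(rows=[[[0, 2, 0, 0, 0, 0, 0], [0, 4, 0, 0, 0, 0, 0], [0, 6, 0, 0, 0, 0, 0], [0, 8, 0, 0, 0, 0, 0], [0, 9, 0, 0, 0, 0, 0], [0, 10, 0, 0, 0, 0, 0]]])

```text
clock: 14.75
position: [465.6, -167.9, 20.4]
ee_rot: [0.022, 1.0, -0.0, 0.0]
contact_force: [3.4, 1.9, 1.2]
gripper_width: 0.2
grasp_force: 1.5
```

>>> servo_tool(rows=[[[0, 1, 0, 0, 0, 0, 0], [0, 2, 0, 0, 0, 0, 0], [0, 3, 0, 0, 0, 0, 0], [0, 4, 0, 0, 0, 0, 0], [0, 5, 0, 0, 0, 0, 0]]])

```text
clock: 15.38
position: [460.8, -167.6, 20.5]
ee_rot: [0.022, 1.0, -0.0, 0.0]
contact_force: [4.1, 1.1, 1.4]
gripper_width: -0.1
grasp_force: 2.0
```

>>> servo_tool(rows=[[[0, 1, 0, 0, 0, 0, 0], [0, 2, 0, 0, 0, 0, 0], [0, 3, 0, 0, 0, 0, 0]]])

```text
clock: 15.75
position: [460.8, -167.6, 20.6]
ee_rot: [0.022, 1.0, -0.0, 0.003]
contact_force: [9.4, -0.5, -5.0]
gripper_width: -0.0
grasp_force: 4.8
```

>>> servo_tool(rows=[[[0, 1, 0, 0, 0, 0, 0], [0, 2, 0, 0, 0, 0, 0], [0, 3, 0, 0, 0, 0, 0]]])

```text
clock: 16.12
position: [460.9, -167.6, 20.8]
ee_rot: [0.021, 1.0, -0.0, 0.007]
contact_force: [14.3, -1.1, -11.8]
gripper_width: 0.1
grasp_force: 7.3
```

The tray is at its front stop: there's no travel and the force is rising. I'll ease off and withdraw upward.

>>> servo_tool(rows=[[[0, -4, 0, 0, 0, 0, 0], [0, -10, 0, 0, 0, 0, 0], [0, -17, 0, 0, 0, 0, 0], [0, -17, 0, 0, 0, 0, 0], [0, -17, 0, -30, 0, 0, 0], [0, -17, 0, -80, 0, 0, 0], [0, -17, 0, -140, 0, 0, 0], [0, 20, 0, -190, 0, 0, 0], [0, 60, -40, -190, 0, 0, 0], [0, 60, -100, -190, 0, 0, 0]]])

```text
clock: 17.38
position: [387.2, -264.0, 211.4]
ee_rot: [0.021, 1.0, 0.0, 0.0]
contact_force: [1.9, 0.2, 0.2]
gripper_width: -0.3
grasp_force: 0.0
```

>>> servo_tool(rows=[[[0, 0, -60, 0, 0, 0, 0], [0, 0, -120, 0, 0, 0, 0], [0, 0, -180, 0, 0, 0, 0], [0, 0, -200, 0, 0, 0, 0], [0, 0, -200, 0, 0, 0, 0]]])

```text
clock: 18.0
position: [380.5, -464.7, 209.3]
ee_rot: [0.023, 1.0, 0.001, -0.001]
contact_force: [-0.1, 0.1, 0.2]
gripper_width: 0.1
grasp_force: 0.0
```

```bash
python3 - <<'E'
from h import *
s=arm.read_state();print(s['position'],s['contact_force'],s['clock'])
t=arm.get_image("top")[145:265,210:400,::-1]
cv2.imwrite("pics/t3.png",cv2.resize(t,None,fx=4.2,fy=4.2,interpolation=cv2.INTER_CUBIC))
E
```

```text
[ 380.45604226 -464.72412761  209.2624925 ] [-0.09289693  0.1155272   0.18000522] 18.0
```

View pics/t3.png

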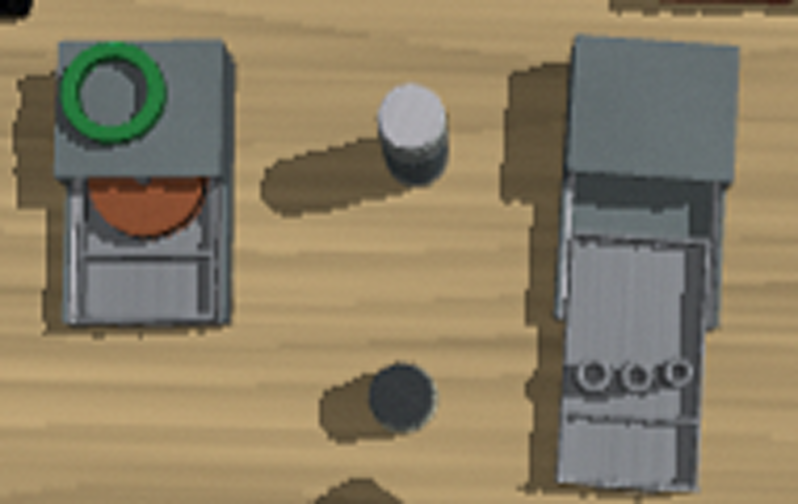

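The disc tray is home and the socket tray is fully out. The sockets are still standing at (594,375), (637,377) and (678,373), and the can, jar and tape are where they were.

```bash
python3 -c "
from bench import arm
print(arm.job_done())"
```

```text
the job is handed in; nothing more can be done
None
```

The disc tray is pushed fully home, and the socket tray is drawn out to its front stop with all three sockets standing; the spray can, jar and tape roll sat unmoved in the last picture, and the job was handed in at about 18 s.

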